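# Hold the last canele over the take-away box with tongs

## Task

Someone is taking the last canele (small brown fluted cake) from the blue cake stand: pick up the serving tongs from the counter, close them on the cake, lift it off the stand and carry it to the open cardboard take-away box without touching it with the gripper itself. Finish while still holding it: keep it gripped in the tongs, upright and still, over the inside of the box and clear above its rim, so that I can slip a paper liner in underneath; do not put it down or let go. Do not drop or tip the cake or shove the stand and the box about, and leave the milk pitcher, the cocoa shaker and the lidded paper cup where they stand.

Things in the scene. Friction and masses are not known exactly. Their poses are not given: they have to be found in the camera images.
- tongs: Sprung serving tongs, 230 mm from hinge to tip, 0.11 kg, lying on their side, arms side by side, to be pinched from above. Origin: on the hinge axis at the underside; x along the centre line to the tips, y across (closing direction), z up. Height 24 mm; arms 8 mm thick, z = 2 to 22 mm. Balance point: at tongs_grip. Let go, they spring fully open. Both arms move symmetrically.
- tongs_grip (a point): Midway between the two black sleeves (80 mm long, nearly parallel when open) where a hand grips, 95 mm from the hinge, 12 mm above the underside. Outer faces here: 60 mm apart when open, about 42 mm when the tips are on the canele. The spring pushes each arm out here with about 7 N open, 9 N on the canele; pads set a few mm under 60 mm carry the empty tongs, still open.
- tongs_tip (a point): On the centre line midway between the hollows of the two green tips, 210 mm from the hinge, 12 mm above the underside: the centre of a gripped cake comes to lie here. The tips are 42 mm long, 24 mm high, shallow V hollows facing each other; open, the gap between their ends is 72 mm (hinge side) to 82 mm (far end).
- tongs_left: The arm of the tongs on their +y side, with its green tip. Its own origin lies on the hinge axis; its x axis runs from there to the middle of its tip, 0.19 rad out from the centre line when open.
- tongs_right: The arm of the tongs on their -y side, mirror image of the left one.
- canele: The last canele: a firm dark brown fluted little cake, nearly a cylinder 47 mm in diameter and 44 mm high, about 60 g, standing upright on the cake stand. Origin: centre of its underside; z up along its axis.
- canele_center (a point): Centre of the canele, on its axis, 22 mm above its underside.
- stand: Blue ceramic cake stand: a round flat plate 140 mm in diameter and 10 mm thick on a slim stem and a foot of 94 mm diameter, 0.8 kg, loose on the counter. Origin: centre of the underside of its foot; the flat top is 60 mm above. It stands to the left or to the right.
- stand_top (a point): Centre of the flat top of the cake stand, 60 mm above the counter.
- box: Open brown cardboard take-away box, outside 170 mm (its x) by 150 mm (its y) by 55 mm high, walls and floor 3 mm, 0.12 kg, loose on the counter on the other side from the stand. Its lid is folded back at its far (+x) side and slopes from the rim down to the counter, 140 mm out. Origin: centre of the underside of the box proper.
- box_rim (a point): Centre of the box's open mouth, at the height of its rim, 55 mm above the counter.
- pitcher: Bystander: stainless milk pitcher, 86 mm wide and 100 mm high, with a handle reaching 70 mm from its axis (+y). Origin: centre of its underside.
- shaker: Bystander: steel cocoa shaker with a brass top, 62 mm in diameter, 103 mm high. Origin: centre of its underside.
- cup: Bystander: paper cup with a cardboard sleeve and a black lid, 82 mm in diameter, 104 mm high. Origin: centre of its underside.
Mind the look-alikes: they are no part of the job. Of the things that look like the stand, the larger one is meant.

How it is judged:
On the way, in this order (a step that is already met when the one before it is completed fails the run):
1. the gripper has lifted the tongs off the counter while the canele still stands on the cake stand (height (world z) of tongs_grip above 0.04 m and height (world z) of tongs_tip above 0.03 m and contact force between the fingers and tongs above 1 N and contact force between canele and stand above 0.1 N and distance of canele from where it was at the start of the episode below 0.03 m), for 0.2 s.
2. both tips of the tongs hold the canele clear of the cake stand (contact force between each of tongs_left, tongs_right and canele above 0.5 N and contact force between the fingers and tongs above 1 N and z of canele_center in the frame of stand above 0.095 m and contact force between canele and stand below 0.05 N), for 0.2 s.
At the end, for the whole second after the job is handed in: The gripper holds the tongs and both tips pinch the canele (over 0.5 N each). Its centre is within 45 mm of the middle of the box's mouth from above, its underside 10 mm or more above the rim, within 0.4 rad of upright, under 30 mm/s. Canele and tongs touch neither box nor stand (contact force between each of tongs_left, tongs_right and canele above 0.5 N and contact force between the fingers and tongs above 1 N and horizontal distance between canele_center and box_rim below 0.045 m and z of canele in the frame of box above 0.065 m and angle between canele's own z axis and vertical below 0.4 rad and z of tongs_tip in the frame of box above 0.07 m and linear speed of canele below 0.03 m/s and contact force between each of canele, tongs and box below 0.05 N and contact force between each of canele, tongs and stand below 0.05 N and height (world z) of tongs_grip above 0.05 m); the arm keeps its last pose, push and grip.
It fails at once if the gripper touches the canele (contact force between any of the fingers, the arm and canele above 0.2 N).
It fails at once if the canele is dropped below the cake stand's top or tipped over (height (world z) of canele_center below 0.06 m or angle between canele's own z axis and vertical above 0.8 rad).
It fails at once if the cake stand is shoved more than 30 mm or tipped (distance of stand from where it was at the start of the episode above 0.03 m or angle between stand's own z axis and vertical above 0.3 rad).
It fails at once if the box is shoved more than 30 mm or tipped (distance of box from where it was at the start of the episode above 0.03 m or angle between box's own z axis and vertical above 0.3 rad).
It fails at once if a bystander is moved more than 30 mm or tipped ((distance of pitcher from where it was at the start of the episode above 0.03 m or angle between pitcher's own z axis and vertical above 0.3 rad) or (distance of shaker from where it was at the start of the episode above 0.03 m or angle between shaker's own z axis and vertical above 0.3 rad) or (distance of cup from where it was at the start of the episode above 0.03 m or angle between cup's own z axis and vertical above 0.3 rad)).
It also fails if it takes over 45 s, if anything falls off the work surface, if the arm or the gripper's body presses on something with over 40 N, if the wrist force passes 120 N, or if a joint passes its speed limit or range.

## Robot

A 7-joint arm with a two-finger parallel gripper is mounted at the origin on the work surface. World frame = base frame: x ahead of the robot, y to its left, z up, the work surface at z = 0. Lengths are in m, angles in rad, forces in N, time in s.
With the tool pointing down it reaches from about 0.4 to 0.875 m from the base axis. Payload 4.4 kg.
Tool frame: the origin (TCP) lies midway between the tips of the shut fingers; the grasp point (between the pads) lies 19 mm behind it; z points along the fingers, y is the line along which they close (so a half turn about z gives the same grasp; the last joint's range is limited). The gripper opens to 85 mm and grips with 20 to 120 N. Pads are 22 mm wide; open, the fingers measure 114 mm over their backs; the gripper's body (76 mm by 85 mm) begins 54 mm behind the grasp point. The pads swing forward as they close: fully open they stand 13 mm farther back than shut.
Start: joints at [-1.169, 0.628, 0.038, 1.517, -0.027, 0.996, -0.02], TCP at [0.293, 0.58, 0.231] pointing down, gripper open.
Joint ranges: [-3.06, 3.06], [-0.37, 2.12], [-1.25, 1.32], [0.18, 2.47], [-1.1, 4.24], [0.23, 1.98], [-2.94, 2.94]. Speed limits (rad/s): [2.57, 2.57, 3.14, 3.14, 3.14, 3.14, 3.14].

## Interface

Orientations are given as a unit quaternion [w, x, y, z].
In Python, from bench import r, optics, spotter gives the robot as it stands.
- The arm moves only by the tool apply_moves, never from a script. Its argument "series" is one flat list of numbers, 7 for each row, row after row: the shift along the tool's x, y, z in mm, then the turn, a rotation vector about the tool's x, y, z in rad, then the opening, from -1 (shut) to 1 (fully open). In form: [x, y, z, ax, ay, az, claw, x, y, z, ax, ay, az, claw, ...]. A call has 1 to 8 rows; each row is the pose to reach, as a shift and turn from the pose commanded when the call began, along the tool's axes at that moment; what a row does not reach only later rows make up. A row lasts 1/10 s, in which the tool goes at most 50 mm and 8.59 degrees, less where a joint would pass 70% of its speed; a pose out of reach is approached as far as the arm can. A call with a gripper value outside its range is refused whole. The fingers move at their own pace and stop on an object; the grip force is fixed at half the most. Time passes only in rows, so rows that repeat a pose let the fingers close. It gives the time, the measured TCP pose, the force, the opening and the grip force at its end, in the units of the state.
- r.state(): the state, without advancing time (a new reading comes with each control period).
- optics.snapshot(name): name is "scene" or "side" or "wrist"; returns a dict with "color" (420x560x3 uint8, red, green, blue), "range_z" (420x560 float32, m along the optical axis (not along the pixel's ray), 0 where there is no reading), "vfov" (degrees; the focal length in pixels is half the picture's height over the tangent of half this angle, whatever the lens; pixels are square), "cx", "cy" (the principal point, pixels), "k1" (the pictures are not rectified: a ray, as slopes to the right and down, at radius r is drawn at 1 + k1 r^2 times it, then the intrinsics apply), "rvec" (rotation vector, rad) and "tvec" (3), from world to camera coordinates, as OpenCV has them. Camera axes: x right, y down, z forward; pixel columns grow to the right and rows downward; lengths in m; the calibration is good to about 2 mm. A picture is of the moment at which its call begins.
- r.close_job(): hands the job in; it is judged then, once.
Trained networks look in a picture, given as the dict that the camera call returned (one of the last four; its "shot" number tells which), for a name from the list of things; names that differ only in an ending like _2 or _b are one class to them, and where a whole thing is asked for, a point or a joint stands for the part that bears it (a point fixed in the world has none). Each returns a list of dicts, best first, with "confidence" (0 to 1); they miss things now and then, are a little off and sometimes report something else, mostly with a low value. They report only what shows in the picture. A call takes as long as a camera call. They do not tell look-alikes from the thing itself.
- spotter.look_for(picture, name): "location" ([column, row] in pixels, amid what is visible of it).
- spotter.silhouettes(picture, name): "mask" (420x560 bool, what is visible of it) and "location" ([column, row] in pixels, amid what is visible of it).
- spotter.tip_of(picture, name): "location" ([column, row] in pixels: a listed point, or the origin of a listed thing).
The state is a dict: "t": time; "qpos": joint angles; "dq": joint speeds; "joint_efforts": joint torques, N m; "tcp_pos": TCP position; "tcp_rot": TCP orientation; "wrist_force": force on the tool from outside, world axes, zero at the start; "moment": the same for the moment, N m; "gripper_width": finger opening in m; "grasp_force": force on a finger pad.
Only numpy, scipy, OpenCV 4.12 (cv2) and the standard library are available. Lean on these libraries where they do the work, as an engineer would, in place of code of your own. Each camera call takes 0.05 s, during which the arm holds its last target. There are 200 camera calls.

## Working session

There is one attempt and no reset: what is moved stays moved. The work goes in short steps, Python scripts to look and compute and a tool call to move; the robot and the scene stay as the last step left them, time stands still between calls to the robot, and variables do not carry over. Pictures are saved under pics/ and viewed, at most 10 in all, crops included, and the job is handed in when it is done.

Besides the shell and the picture viewer there is one more tool, called after "Request:" by a JSON object that holds its "fn" and its "kwargs", one argument or row to a line. apply_moves: Moves the arm, as the interface text tells. Its arguments: {"type":"object","properties":{"series":{"type":"array"}},"required":["series"]}

```bash
mkdir -p pics; cat > h.py <<'E'
import numpy as np, cv2
from scipy.spatial.transform import Rotation as R
from bench import r, optics, spotter
def cam(p):
    f=p["color"].shape[0]/2/np.tan(np.radians(p["vfov"])/2)
    return f,R.from_rotvec(np.ravel(p["rvec"])),np.ravel(p["tvec"])
def K(p):
    f,_,_=cam(p); return np.array([[f,0,p["cx"]],[0,f,p["cy"]],[0,0,1]])
def cloud(p,px):
    """pixels (n,2) -> world points using depth"""
    px=np.asarray(px,float).reshape(-1,2); _,Rc,t=cam(p)
    n=cv2.undistortPoints(px[:,None],K(p),np.array([p["k1"],0,0,0])).reshape(-1,2)
    z=p["range_z"][px[:,1].round().astype(int).clip(0,419),px[:,0].round().astype(int).clip(0,559)]
    return Rc.inv().apply(np.c_[n*z[:,None],z]-t)[z>0]
def plane(p,px,h):
    """pixels -> world points at height h"""
    px=np.asarray(px,float).reshape(-1,2); _,Rc,t=cam(p)
    n=cv2.undistortPoints(px[:,None],K(p),np.array([p["k1"],0,0,0])).reshape(-1,2)
    d=Rc.inv().apply(np.c_[n,np.ones(len(n))]); c=Rc.inv().apply(-t)
    return c+d*((h-c[2])/d[:,2])[:,None]
def mcloud(p,m):
    v,u=np.nonzero(m); return cloud(p,np.c_[u,v])
def save(p,name): cv2.imwrite("pics/"+name,p["color"][...,::-1])
E
python3 - <<'E'
from h import *
np.set_printoptions(precision=3,suppress=True)
for c in ["scene","side"]:
    p=optics.snapshot(c); save(p,c+"0.png"); print(c,p["k1"],cam(p)[1].inv().apply(-cam(p)[2]))
    for n in ["tongs","canele","stand","box","pitcher","shaker","cup"]:
        for d in spotter.silhouettes(p,n)[:3]:
            if d["confidence"]<.3: continue
            P=mcloud(p,d["mask"]); P=P[P[:,2]>0.004]
            print(n,round(d["confidence"],2),np.round(d["location"]),np.percentile(P,[2,50,98],axis=0).ravel())
    for n in ["tongs","tongs_grip","tongs_tip","stand_top","box_rim","canele_center"]:
        print(n,[(round(d["confidence"],2),np.round(d["location"]).tolist()) for d in spotter.tip_of(p,n)[:2]])
s=r.state(); print(s["tcp_pos"],s["tcp_rot"],s["qpos"],s["gripper_width"])
E
```

```text
scene -0.05094947163765469 [ 1.61  -0.261  0.796]
tongs 0.61 [367. 217.] [0.438 0.222 0.004 0.627 0.315 0.029 0.743 0.391 0.057]
canele 0.81 [202. 218.] [ 0.525 -0.258  0.064  0.554 -0.236  0.094  0.562 -0.214  0.107]
stand 0.71 [195. 232.] [ 0.487 -0.316  0.005  0.563 -0.264  0.06   0.607 -0.193  0.064]
stand 0.58 [212. 205.] [ 0.342 -0.222  0.005  0.393 -0.183  0.043  0.428 -0.145  0.046]
box 0.72 [367. 217.] [0.438 0.222 0.004 0.627 0.314 0.029 0.743 0.39  0.057]
pitcher 0.72 [276. 256.] [ 0.707 -0.086  0.007  0.773 -0.047  0.064  0.796 -0.009  0.101]
shaker 0.98 [131. 241.] [ 0.528 -0.489  0.007  0.572 -0.459  0.071  0.583 -0.435  0.105]
shaker 0.31 [203. 214.] [ 0.502 -0.26   0.06   0.553 -0.236  0.093  0.562 -0.211  0.107]
cup 0.78 [398. 190.] [0.486 0.44  0.008 0.537 0.464 0.077 0.554 0.507 0.106]
tongs [(0.64, [259.0, 204.0])]
tongs_grip [(0.82, [261.0, 213.0])]
tongs_tip [(0.66, [268.0, 238.0]), (0.3, [398.0, 205.0])]
stand_top [(0.58, [197.0, 225.0]), (0.57, [212.0, 204.0])]
box_rim [(0.61, [353.0, 203.0])]
canele_center [(0.54, [202.0, 218.0])]
side 0.029329193155284126 [-
[... 569 characters left out ...]
.009  0.732 -0.048  0.062  0.782 -0.007  0.102]
shaker 0.57 [257. 250.] [ 0.373 -0.088  0.005  0.477 -0.023  0.019  0.603  0.005  0.027]
shaker 0.56 [408. 327.] [ 0.519 -0.491  0.008  0.531 -0.465  0.1    0.576 -0.435  0.107]
cup 0.59 [160. 155.] [0.477 0.44  0.006 0.504 0.458 0.09  0.545 0.507 0.106]
tongs [(0.95, [233.0, 271.0])]
tongs_grip [(0.84, [258.0, 250.0]), (0.56, [320.0, 209.0])]
tongs_tip [(0.87, [289.0, 233.0])]
stand_top [(0.89, [337.0, 280.0]), (0.65, [275.0, 302.0])]
box_rim [(0.97, [196.0, 181.0])]
canele_center [(0.93, [332.0, 267.0]), (0.63, [337.0, 277.0])]
[0.293 0.58  0.231] [0.    0.232 0.973 0.   ] [-1.169  0.628  0.039  1.517 -0.027  0.996 -0.02 ] 0.08585679977228693
```

View pics/scene0.png

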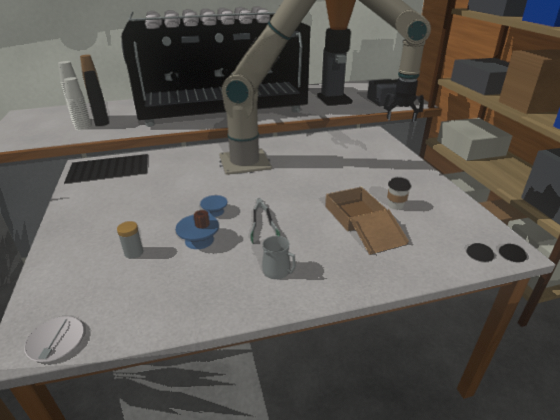

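View pics/side0.png

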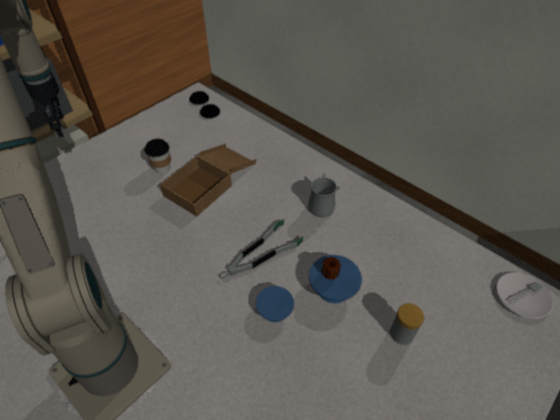

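```bash
python3 - <<'E'
from h import *
np.set_printoptions(precision=3,suppress=True)
C={c:optics.snapshot(c) for c in ["scene","side"]}
for c,p in C.items():
    for n,h in [("tongs",.0),("tongs_grip",.012),("tongs_tip",.012),("stand_top",.06),("box_rim",.055),("canele_center",.082)]:
        d=spotter.tip_of(p,n)[0]; print(c,n,plane(p,[d["location"]],h))
    # tongs cloud from a region
    V,U=np.mgrid[150:320,150:420]; P=cloud(p,np.c_[U.ravel(),V.ravel()])
    T=P[(P[:,2]>.013)&(P[:,2]<.03)&(P[:,0]>.33)&(P[:,0]<.65)&(P[:,1]>-.13)&(P[:,1]<.08)]
    (cx,cy),wh,a=cv2.minAreaRect((T[:,:2]*1000).astype(np.float32)); print("rect",cx,cy,wh,a,len(T))
    for lo in np.arange(.36,.62,.02):
        q=T[(T[:,0]>=lo)&(T[:,0]<lo+.02)]
        if len(q): print(lo,len(q),np.percentile(q[:,1],[1,25,50,75,99]))
    S=P[(abs(P[:,2]-.06)<.006)&(np.hypot(P[:,0]-.535,P[:,1]+.255)<.09)]
    print("stand circ",cv2.minEnclosingCircle((S[:,:2]*1000).astype(np.float32)))
    S=P[(P[:,2]>.07)&(P[:,2]<.12)&(np.hypot(P[:,0]-.54,P[:,1]+.24)<.04)]
    print("canele",cv2.minEnclosingCircle((S[:,:2]*1000).astype(np.float32)), np.percentile(S,[1,99],axis=0))
    S=P[(P[:,2]>.1)&(np.hypot(P[:,0]-.54,P[:,1]+.24)<.04)]; print(np.mean([S.min(0),S.max(0)],axis=0))
    d=spotter.silhouettes(p,"box")[0]; B=mcloud(p,d["mask"]); B=B[abs(B[:,2]-.055)<.005]
    print("rim",cv2.minAreaRect((B[:,:2]*1000).astype(np.float32)))
E
```

```text
scene tongs [[ 0.384 -0.029  0.   ]]
scene tongs_grip [[ 0.46  -0.028  0.012]]
scene tongs_tip [[ 0.608 -0.052  0.012]]
scene stand_top [[ 0.411 -0.197  0.06 ]]
scene box_rim [[0.53  0.304 0.055]]
scene canele_center [[ 0.537 -0.242  0.082]]
rect 480.56719970703125 -35.462364196777344 (95.9002685546875, 257.0968933105469) 85.84027099609375 227
0.36 7 [-0.023 -0.022 -0.019 -0.016 -0.011]
0.38 23 [-0.03  -0.025 -0.018 -0.014 -0.009]
0.4 20 [-0.037 -0.029 -0.011 -0.008 -0.004]
0.42000000000000004 17 [-0.049 -0.041 -0.007 -0.004 -0.   ]
0.44000000000000006 15 [-0.053 -0.05  -0.005 -0.002  0.002]
0.4600000000000001 17 [-0.057 -0.054 -0.006 -0.003  0.002]
0.4800000000000001 19 [-0.062 -0.059 -0.053 -0.006  0.   ]
0.5000000000000001 21 [-0.066 -0.06  -0.01  -0.006 -0.003]
0.5200000000000001 20 [-0.073 -0.069 -0.036 -0.005 -0.001]
0.5400000000000001 15 [-0.081 -0.076 -0.003 -0.002  0.001]
0.5600000000000002 23 [-0.089 -0.084 -0.004 -0.001  0.002]
0.5800000000000002 18 [-0.091 -0.09  -0.087  0.001  0.004]
0.6000000000000002 9 [-0.088 -0.087 -0.002  0.002  0.003]
stand circ ((538.2086791992188
[... 971 characters left out ...]
-0.057 -0.049 -0.004  0.003]
0.5000000000000001 50 [-0.065 -0.061 -0.055 -0.005  0.002]
0.5200000000000001 42 [-0.074 -0.069 -0.063 -0.003  0.001]
0.5400000000000001 40 [-0.082 -0.077 -0.075  0.     0.002]
0.5600000000000002 43 [-0.087 -0.085 -0.077  0.003  0.007]
0.5800000000000002 35 [-0.089 -0.087  0.     0.004  0.009]
0.6000000000000002 17 [-0.087 -0.002 -0.001  0.002  0.005]
stand circ ((536.8956909179688, -251.90921020507812), 71.19344329833984)
canele ((535.0865478515625, -235.89939880371094), 24.007421493530273) [[ 0.513 -0.259  0.071]
 [ 0.555 -0.216  0.109]]
[ 0.535 -0.236  0.105]
rim ((552.8871459960938, 305.6383972167969), (225.79591369628906, 156.75439453125), 5.799678802490234)
```

The scene view shows the tongs at about (262,222) px with the hinge towards the robot. The canele is on the larger stand at (200,222), the small look-alike stand at (213,205), the box at (355,205), the cup at (398,192), the pitcher at (276,256) and the shaker at (131,240). The side view agrees: tongs (263,249), canele (332,267), small stand (275,302), box (196,181).

Next I'll move over the tongs and look from the wrist.

```bash
cat >> h.py <<'E'
def go(xyz,yaw):
    """row numbers for TCP at xyz, tool straight down, tool y at world angle yaw"""
    s=r.state(); R0=R.from_quat(np.roll(s["tcp_rot"],-1))
    y=np.array([np.cos(yaw),np.sin(yaw),0]); z=np.array([0,0,-1.]); x=np.cross(y,z)
    d=R0.inv().apply(np.array(xyz)-s["tcp_pos"])*1000; w=(R0.inv()*R.from_matrix(np.c_[x,y,z])).as_rotvec()
    print("row",d.round(1),w.round(3),"tcp",np.round(s["tcp_pos"],4),"t",round(s["t"],2),"w",round(s["gripper_width"]*1000,1),"gf",round(s["grasp_force"],1))
E
python3 -c "
from h import *
go([.477,-.029,.2],1.455)"
```

```text
row [-438.9 -460.8   31.3] [ 0.    -0.    -0.352] tcp [0.2931 0.5802 0.2313] t 2.2 w 85.5 gf 0.0
```

Request:
{"fn": "apply_moves", "kwargs": {
  "series": [-439,-461,31,0,0,-0.352,1,-439,-461,31,0,0,-0.352,1,-439,-461,31,0,0,-0.352,1,-439,-461,31,0,0,-0.352,1,-439,-461,31,0,0,-0.352,1,-439,-461,31,0,0,-0.352,1,-439,-461,31,0,0,-0.352,1,-439,-461,31,0,0,-0.352,1]
}}

```text
t: 3.0
tcp_pos: [0.4091, 0.1959, 0.2121]
tcp_rot: [0.001, 0.058, 0.998, 0.0]
wrist_force: [0.9, -0.1, 0.4]
gripper_width: 0.0856
grasp_force: 0.0
```

```bash
python3 -c "
from h import *
go([.477,-.029,.2],1.455)"
```

```text
row [ -93.4 -215.6   12.1] [0.001 0.001 0.   ] tcp [0.4091 0.1959 0.2121] t 3.0 w 85.6 gf 0.0
```

Request:
{"fn": "apply_moves", "kwargs": {
  "series": [-93,-216,12,0,0,0,1,-93,-216,12,0,0,0,1,-93,-216,12,0,0,0,1,-93,-216,12,0,0,0,1,-93,-216,12,0,0,0,1,-93,-216,12,0,0,0,1,-93,-216,12,0,0,0,1]
}}

```text
t: 3.7
tcp_pos: [0.4759, -0.0282, 0.1998]
tcp_rot: [-0.0, 0.059, 0.998, 0.0]
wrist_force: [-0.8, 1.1, 0.7]
gripper_width: 0.0852
grasp_force: 0.0
```

```bash
python3 - <<'E'
from h import *
np.set_printoptions(precision=4,suppress=True)
p=optics.snapshot("wrist"); save(p,"w1.png")
for n,h in [("tongs",.0),("tongs_grip",.012),("tongs_tip",.012)]:
    for d in spotter.tip_of(p,n)[:1]: print(n,d["confidence"],np.round(d["location"]),plane(p,[d["location"]],h))
V,U=np.mgrid[0:420:2,0:560:2]; P=cloud(p,np.c_[U.ravel(),V.ravel()])
P=P[(P[:,2]>.015)&(P[:,2]<.03)&(P[:,0]>.34)&(P[:,0]<.66)&(P[:,1]>-.13)&(P[:,1]<.08)]
for lo in np.arange(.36,.62,.02):
    q=P[(P[:,0]>=lo)&(P[:,0]<lo+.02)]
    if len(q): print(round(lo,2),len(q),np.percentile(q[:,1],[1,99]),np.percentile(q[:,1],[1,99]).mean())
go([.477,-.029,.1],1.455)
E
```

```text
tongs 0.9 [279.  81.] [[ 0.384  -0.0148  0.    ]]
0.36 67 [-0.0239 -0.0032] -0.013572748969956134
0.38 142 [-0.0296 -0.0041] -0.01685385958745261
0.4 95 [-0.0413 -0.0003] -0.02077221364492503
0.42 95 [-0.0494  0.0044] -0.022505817497127725
0.44 93 [-0.0522  0.0041] -0.024063485576666096
0.46 108 [-0.0568  0.004 ] -0.02640455105680995
0.48 96 [-0.0595  0.002 ] -0.0287648055105855
0.5 78 [-0.0645  0.0001] -0.03220316908123545
0.52 51 [-0.0736  0.001 ] -0.03630053302455143
0.54 49 [-0.0818  0.0037] -0.03903616613775449
0.56 72 [-0.0876  0.0067] -0.040483942618836165
0.58 50 [-0.0888  0.0074] -0.04072126102750793
0.6 19 [-0.0703  0.0037] -0.03330099826469683
row [ -1.6  -3.  100. ] [ 0.001 -0.     0.003] tcp [ 0.4757 -0.0259  0.2   ] t 3.9 w 85.4 gf 0.0
```

View pics/w1.png

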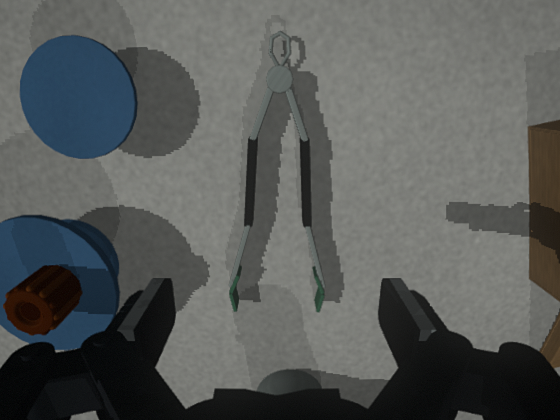

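The wrist view shows the hinge at (279,78) px, the sleeves at (250,185) and (306,185), and the tips at (235,290) and (320,290). The tongs are centred and nearly aligned with the tool.

```bash
python3 -c "
from h import *
go([.478,-.0277,.001],1.444)"
```

```text
row [ -2.5  -1.7 199. ] [ 0.001 -0.     0.014] tcp [ 0.4757 -0.0259  0.2   ] t 3.9 w 85.4 gf 0.0
```

Request:
{"fn": "apply_moves", "kwargs": {
  "series": [-2,-1,45,0,0,0.014,1,-2,-1,90,0,0,0.014,1,-2,-1,130,0,0,0.014,1,-2,-1,155,0,0,0.014,1,-2,-1,160,0,0,0.014,1,-2,-1,160,0,0,0.014,1]
}}

```text
t: 4.5
tcp_pos: [0.4775, -0.0279, 0.0396]
tcp_rot: [-0.001, 0.064, 0.998, 0.0]
wrist_force: [0.5, 0.2, 0.3]
gripper_width: 0.0857
grasp_force: 0.0
```

```bash
python3 -c "
from h import *
go([.478,-.0277,.001],1.444)"
```

```text
row [-0.6  0.2 38.6] [ 0.    -0.001 -0.001] tcp [ 0.4775 -0.0279  0.0396] t 4.5 w 85.7 gf 0.0
```

Request:
{"fn": "apply_moves", "kwargs": {
  "series": [0,0,20,0,0,0,1,0,0,33,0,0,0,1,0,0,38.5,0,0,0,1,0,0,38.5,0,0,0,1,0,0,38.5,0,0,0,0.31,0,0,38.5,0,0,0,0.31,0,0,38.5,0,0,0,0.31,0,0,38.5,0,0,0,0.31]
}}

```text
t: 5.3
tcp_pos: [0.4796, -0.0287, 0.0033]
tcp_rot: [0.002, 0.065, 0.998, -0.0]
wrist_force: [-0.3, 0.0, 10.7]
gripper_width: 0.0561
grasp_force: 10.5
```

```bash
python3 - <<'E'
from h import *
go([.478,-.0277,.001],1.444)
p=optics.snapshot("wrist"); save(p,"w2.png"); print(r.state()["wrist_force"])
E
```

```text
row [1.7 0.8 2.2] [-0.     0.004 -0.003] tcp [ 0.4796 -0.0287  0.0033] t 5.3 w 56.1 gf 10.5
[-2.28190751e-01  7.35495457e-03  9.80323291e+00]
```

View pics/w2.png

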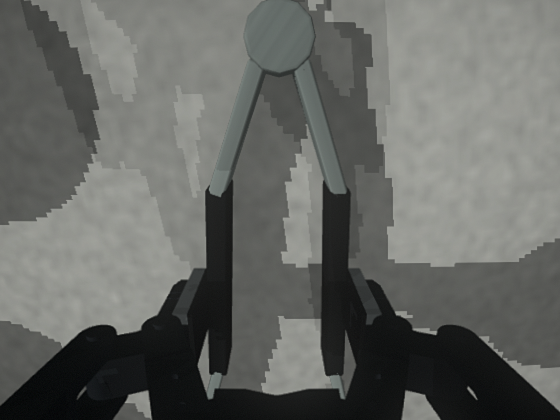

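The wrist view shows the sleeves at (219,280) and (336,280) px between the pads, and the hinge at (280,37). The opening is 56 mm and the grip 10 N, so I'll lift.

Request:
{"fn": "apply_moves", "kwargs": {
  "series": [0,0,-6,0,0,0,0.31,0,0,-16,0,0,0,0.31,0,0,-32,0,0,0,0.31,0,0,-55,0,0,0,0.31,0,0,-80,0,0,0,0.31,0,0,-105,0,0,0,0.31,0,0,-120,0,0,0,0.31,0,0,-125,0,0,0,0.31]
}}

```text
t: 6.15
tcp_pos: [0.4786, -0.0289, 0.1286]
tcp_rot: [0.002, 0.065, 0.998, -0.0]
wrist_force: [-0.3, -0.6, -0.9]
gripper_width: 0.0563
grasp_force: 7.1
```

Request:
{"fn": "apply_moves", "kwargs": {
  "series": [0,0,-5,0,0,0,0.31,0,0,-5,0,0,0,0.31,0,0,-5,0,0,0,0.31]
}}

```text
t: 6.45
tcp_pos: [0.4773, -0.0288, 0.1308]
tcp_rot: [-0.001, 0.065, 0.998, -0.0]
wrist_force: [0.1, 0.4, -2.0]
gripper_width: 0.056
grasp_force: 7.1
```

```bash
python3 - <<'E'
from h import *
np.set_printoptions(precision=4,suppress=True)
go([.478,-.0277,.13],1.444)
s=r.state(); x=s["tcp_pos"]; print(s["wrist_force"])
p=optics.snapshot("side"); save(p,"s2.png")
for n in ["tongs","tongs_grip","tongs_tip"]:
    for d in spotter.tip_of(p,n)[:1]: print(n,d["confidence"],np.round(d["location"]),plane(p,[d["location"]],x[2]+.01))
m=spotter.silhouettes(p,"tongs")[0]; P=mcloud(p,m["mask"])
P=P[(P[:,2]>.08)&(P[:,2]<.2)]
c,sn=np.cos(-.127),np.sin(-.127)
u=(P[:,0]-x[0])*c+(P[:,1]-x[1])*sn; v=-(P[:,0]-x[0])*sn+(P[:,1]-x[1])*c
for lo in np.arange(-.14,.16,.02):
    q=(u>=lo)&(u<lo+.02)
    if q.sum()>3: print(round(lo,2),q.sum(),np.percentile(v[q],[2,98]),np.percentile(P[q,2],[10,50,90]))
E
```

```text
row [-0.5  1.2  0.8] [-0.    -0.001 -0.003] tcp [ 0.4773 -0.0288  0.1308] t 6.45 w 56.0 gf 7.1
[ 0.1081  0.4007 -1.9709]
tongs 0.68 [164. 169.] [[0.4435 0.3284 0.1408]]
tongs_grip 0.65 [256. 224.] [[ 0.4784 -0.0233  0.1408]]
tongs_tip 0.8 [288. 206.] [[ 0.5842 -0.0428  0.1408]]
-0.12 53 [-0.0088  0.0106] [0.1359 0.1426 0.1512]
-0.1 81 [-0.0106  0.0128] [0.1346 0.1491 0.1526]
-0.08 85 [-0.0179  0.0183] [0.1337 0.1447 0.1507]
-0.06 85 [-0.0249  0.0244] [0.1337 0.1447 0.1505]
-0.04 96 [-0.0268  0.0277] [0.1343 0.1451 0.1516]
-0.02 65 [-0.0266  0.0283] [0.1357 0.1464 0.1512]
0.0 18 [0.0197 0.0273] [0.1365 0.1452 0.1512]
0.04 35 [-0.0352 -0.0277] [0.1359 0.1436 0.1514]
0.06 58 [-0.0389  0.035 ] [0.1365 0.1456 0.1515]
0.08 78 [-0.044   0.0375] [0.1352 0.146  0.1541]
0.1 63 [-0.0447  0.0435] [0.1364 0.1463 0.1537]
0.12 16 [-0.0426  0.0383] [0.1358 0.1442 0.152 ]
```

View pics/s2.png

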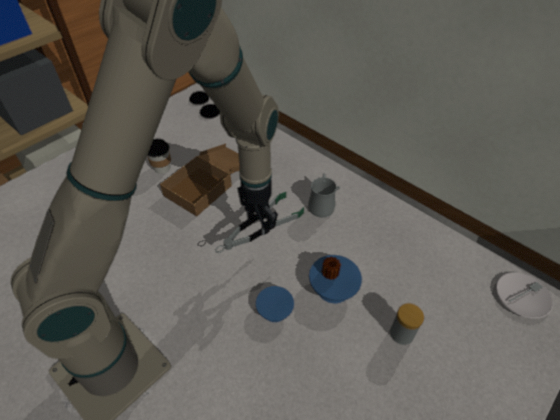

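The side view shows the tongs hanging level in the gripper with their tips at (280,196) and (300,213) px. The canele stands untouched at (331,267). Next is a hover over the cake.

```bash
python3 -c "
from h import *
go([.4775,-.1428,.15],.571)"
```

```text
row [ -14.7 -113.1  -19.2] [-0.    -0.001  0.87 ] tcp [ 0.4775 -0.0287  0.1308] t 6.7 w 56.1 gf 7.1
```

Request:
{"fn": "apply_moves", "kwargs": {
  "series": [0,-4,-8,0,0,0.05,0.31,-2,-16,-16,0,0,0.16,0.31,-4,-32,-19,0,0,0.3,0.31,-7,-52,-19,0,0,0.44,0.31,-10,-74,-19,0,0,0.58,0.31,-12,-94,-19,0,0,0.72,0.31,-14,-108,-19,0,0,0.82,0.31,-15,-113,-19,0,0,0.87,0.31]
}}

```text
t: 7.5
tcp_pos: [0.4779, -0.1448, 0.1508]
tcp_rot: [0.0, 0.482, 0.876, -0.0]
wrist_force: [-0.2, 0.6, -1.4]
gripper_width: 0.056
grasp_force: 7.1
```

Request:
{"fn": "apply_moves", "kwargs": {
  "series": [0,0,0,0,0,0,0.33,0,0,0,0,0,0,0.33,0,0,0,0,0,0,0.33]
}}

```text
t: 7.8
tcp_pos: [0.4781, -0.1417, 0.1504]
tcp_rot: [-0.0, 0.478, 0.878, 0.0]
wrist_force: [-0.7, -0.1, -1.3]
gripper_width: 0.0565
grasp_force: 7.0
```

```bash
cat > m.py <<'E'
from h import *
np.set_printoptions(precision=4,suppress=True)
s=r.state(); R0=R.from_quat(np.roll(s["tcp_rot"],-1)); x=s["tcp_pos"]
def tool(P): return R0.inv().apply(np.atleast_2d(P)-x)*1000
def m(tag):
    V,U=np.mgrid[0:420,0:560]
    for c in ["scene","side","wrist"]:
        p=optics.snapshot(c); save(p,c+tag+".png")
        for n in ["tongs_tip","canele_center"]:
            for d in spotter.tip_of(p,n)[:1]: print(c,n,round(d["confidence"],2),np.round(d["location"]),tool(plane(p,[d["location"]],x[2]+.01 if n[0]=="t" else .082))[0])
        P=cloud(p,np.c_[U.ravel(),V.ravel()])
        S=P[(P[:,2]>.098)&(P[:,2]<.11)&(np.hypot(P[:,0]-.538,P[:,1]+.237)<.03)]
        if len(S)>5: print(c,"top ",len(S),[np.round(a,1) for a in cv2.minEnclosingCircle(tool(S)[:,:2].astype(np.float32))])
        T=tool(P); T=T[(T[:,2]<10)&(T[:,2]>-30)&(abs(T[:,1])<60)]
        for a,b in [(-30,-50),(-75,-95),(-95,-110),(-110,-118),(-118,-150)]:
            q=T[(T[:,0]<a)&(T[:,0]>b)]
            if len(q)>4: print(c,a,b,len(q),"y",np.percentile(q[:,1],[2,98]),"xmin",q[:,0].min(),"z",np.percentile(q[:,2],[5,95]))
E
python3 - <<'E'
from m import *
m("3"); go([.4775,-.1428,.072],.571)
E
```

```text
scene tongs_tip 0.69 [199. 201.] [-121.887    14.5471  -10.0761]
scene canele_center 0.68 [200. 216.] [-104.1031  -16.8568   68.3131]
scene top  116 [array([-113.1,    1.2]), np.float64(23.4)]
scene -30 -50 62 y [-26.737   31.5589] xmin -49.13538066448619 z [-20.4422  -1.9236]
scene -75 -95 65 y [-38.5813  42.7765] xmin -94.89954523825837 z [-21.9082  -2.4117]
scene -95 -110 57 y [-42.4734  45.4822] xmin -108.79600386535682 z [-22.7798  -0.6811]
scene -110 -118 32 y [-41.9651  46.4485] xmin -117.97394751154252 z [-22.5329  -0.9097]
scene -118 -150 59 y [-40.2183  46.0074] xmin -131.31943480935576 z [-22.3123  -1.4735]
side tongs_tip 0.97 [334. 252.] [-112.2107   -5.9308  -10.0775]
side canele_center 0.52 [330. 267.] [-110.3819    1.5768   68.316 ]
side top  110 [array([-110.3,   -3.9]), np.float64(24.2)]
side -30 -50 102 y [-32.2801  28.9898] xmin -49.09775268949057 z [-22.0266  -3.2518]
side -75 -95 111 y [-43.4028  40.3756] xmin -94.89961943142161 z [-22.9862  -2.5899]
side -95 -110 85 y [-45.639   43.3585] xmin -109.94230606878217 z [-24.4835  -2.1519]
side -110 -118 45 y [-45.4147  41.7087] xmin -117.86827811307843 z [-23.3953  -1.481 ]
side -118 -150 65 y [-44.0712  40.9137] xmin -129.98193825286722 z [-23.6614  -0.9295]
wrist canele_center 0.66 [272. 370.] [-112.903    -3.87     68.3122]
wrist top  1841 [array([-107.2,   -3.4]), np.float64(23.1)]
wrist -30 -50 1015 y [-31.2857  28.8718] xmin -49.80660892618203 z [-20.9229  -9.745 ]
row [ 0.3 -0.5 78.3] [-0. -0.  0.] tcp [ 0.4781 -0.1428  0.1503] t 8.25 w 57.2 gf 7.0
```

View pics/wrist3.png

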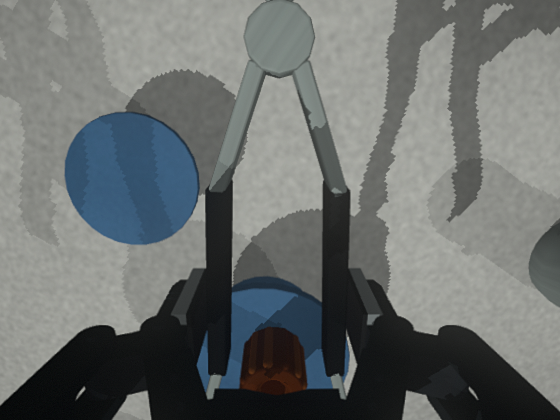

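The wrist view shows the canele at (273,362) px, centred between the tongs' arms, with the small stand off to the left at (132,178). By all three cameras, a 2 mm shift centres it before I descend.

Request:
{"fn": "apply_moves", "kwargs": {
  "series": [0,-2,4,0,0,0,0.35,0,-2,12,0,0,0,0.35,0,-2,24,0,0,0,0.35,0,-2,36,0,0,0,0.35,0,-2,50,0,0,0,0.35,0,-2,62,0,0,0,0.35,0,-2,71,0,0,0,0.35,0,-2,75,0,0,0,0.35]
}}

```text
t: 9.05
tcp_pos: [0.4758, -0.1437, 0.074]
tcp_rot: [-0.001, 0.479, 0.878, -0.0]
wrist_force: [0.3, 0.5, -1.4]
gripper_width: 0.0577
grasp_force: 7.0
```

Request:
{"fn": "apply_moves", "kwargs": {
  "series": [0,0,0,0,0,0,0.35,0,0,0,0,0,0,0.35,0,0,0,0,0,0,0.35]
}}

```text
t: 9.35
tcp_pos: [0.4768, -0.144, 0.0758]
tcp_rot: [0.001, 0.479, 0.878, 0.0]
wrist_force: [0.3, 0.0, -0.5]
gripper_width: 0.0579
grasp_force: 7.0
```

```bash
python3 - <<'E'
from m import *
m("4"); go([.4775,-.1428,.075],.571); print(r.state()["wrist_force"])
a=cv2.imread("pics/scene4.png")[160:270,140:270]; b=cv2.imread("pics/side4.png")[200:310,270:400]
cv2.imwrite("pics/c4.png",cv2.resize(np.hstack([a,b]),None,fx=3,fy=3,interpolation=cv2.INTER_CUBIC))
E
```

```text
scene tongs_tip 0.65 [200. 219.] [-116.3137    3.1423   -9.9003]
scene canele_center 0.54 [200. 220.] [-115.9273    1.9538   -6.0653]
scene top  112 [array([-111.7,    4.3]), np.float64(24.0)]
scene -30 -50 64 y [-31.6479  31.6046] xmin -49.999173715683256 z [-20.2832  -1.9826]
scene -75 -95 51 y [-38.8656  43.7749] xmin -94.63542358922071 z [-28.8724  -4.587 ]
scene -95 -110 81 y [-41.5449  46.8141] xmin -109.87682973707032 z [-29.432   -6.3354]
scene -110 -118 57 y [-42.3651  47.3859] xmin -117.83125139596504 z [-29.7005  -2.4466]
scene -118 -150 158 y [-39.9046  45.4365] xmin -135.46447176325233 z [-28.9156   6.3295]
side tongs_tip 0.57 [331. 264.] [-109.4466   10.6256   -9.9001]
side canele_center 0.82 [331. 265.] [-109.6153    9.7771   -6.0644]
side top  224 [array([-109.1,    0.1]), np.float64(24.5)]
side -30 -50 93 y [-31.4911  30.4585] xmin -49.6618778483393 z [-21.1833  -2.7341]
side -75 -95 145 y [-43.4644  40.4262] xmin -94.94465051189576 z [-28.6444   1.5082]
side -95 -110 162 y [-45.3388  42.6097] xmin -109.84830757809803 z [-29.0671   0.5144]
side -110 -118 97 y [-44.6263  43.2402] xmin -117.95475889578796 z [-29.4269  -1.4803]
side -118 -150 130 y [-43.2076  40.7847] xmin -132.55009482778777 z [-29.5233   3.4359]
wrist -30 -50 963 y [-31.3606  29.8614] xmin -49.323789964479595 z [-20.9345  -9.3686]
row [0.3 1.5 0.4] [0. 0. 0.] tcp [ 0.4764 -0.1439  0.0754] t 9.8 w 57.9 gf 7.0
[ 0.7141 -0.4237 -1.2717]
```

View pics/c4.png

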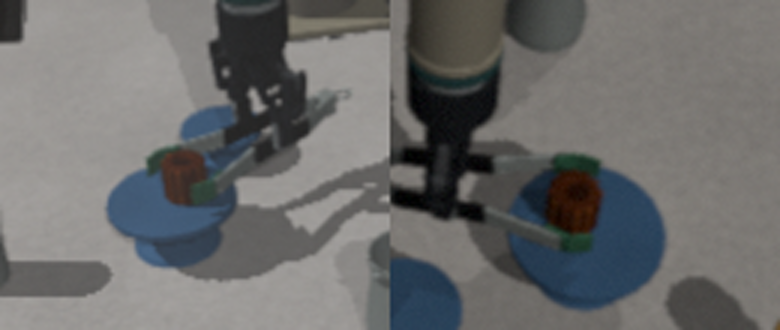

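The crops show the green tips either side of the canele, at (160,160) and (203,190) px in the left panel and (575,163) and (575,242) in the right. I'll nudge 1.5 mm and close.

Request:
{"fn": "apply_moves", "kwargs": {
  "series": [0,1.5,0,0,0,0,0.3,0,1.5,0,0,0,0,0.2,0,1.5,0,0,0,0,0.1,0,1.5,0,0,0,0,0.05,0,1.5,0,0,0,0,0,0,1.5,0,0,0,0,-0.1,0,1.5,0,0,0,0,-0.3,0,1.5,0,0,0,0,-0.5]
}}

```text
t: 10.6
tcp_pos: [0.4775, -0.1431, 0.0753]
tcp_rot: [-0.0, 0.479, 0.878, -0.0]
wrist_force: [-0.3, 0.0, -1.2]
gripper_width: 0.0395
grasp_force: 61.6
```

Request:
{"fn": "apply_moves", "kwargs": {
  "series": [0,0,0,0,0,0,-0.6,0,0,0,0,0,0,-0.6,0,0,0,0,0,0,-0.6,0,0,0,0,0,0,-0.6]
}}

```text
t: 11.0
tcp_pos: [0.4775, -0.1431, 0.0753]
tcp_rot: [-0.0, 0.479, 0.878, -0.0]
wrist_force: [-0.4, -0.6, 0.2]
gripper_width: 0.0392
grasp_force: 61.7
```

Request:
{"fn": "apply_moves", "kwargs": {
  "series": [0,0,-2,0,0,0,-0.6,0,0,-6,0,0,0,-0.6,0,0,-12,0,0,0,-0.6,0,0,-20,0,0,0,-0.6,0,0,-29,0,0,0,-0.6,0,0,-36,0,0,0,-0.6,0,0,-40,0,0,0,-0.6,0,0,-40,0,0,0,-0.6]
}}

```text
t: 11.8
tcp_pos: [0.4781, -0.1432, 0.1161]
tcp_rot: [0.001, 0.479, 0.878, 0.0]
wrist_force: [0.3, 0.4, -1.8]
gripper_width: 0.0391
grasp_force: 61.5
```

```bash
python3 - <<'E'
from h import *
np.set_printoptions(precision=4,suppress=True)
go([.4775,-.1428,.16],.571); print(r.state()["wrist_force"])
I=[]
for c,sl in [("scene",np.s_[140:250,140:270]),("side",np.s_[180:290,270:400])]:
    p=optics.snapshot(c); I.append(p["color"][sl][...,::-1])
    d=spotter.silhouettes(p,"canele")
    if d: P=mcloud(p,d[0]["mask"]); print(c,np.percentile(P,[3,50,97],axis=0))
cv2.imwrite("pics/c5.png",cv2.resize(np.hstack(I),None,fx=3,fy=3,interpolation=cv2.INTER_CUBIC))
E
```

```text
row [  0.6  -0.2 -43.9] [ 0.001  0.001 -0.   ] tcp [ 0.4781 -0.1432  0.1161] t 11.8 w 39.1 gf 61.5
[ 0.2552  0.4461 -1.7729]
scene [[ 0.5236 -0.2573  0.1096]
 [ 0.5516 -0.2415  0.1415]
 [ 0.5642 -0.2158  0.1466]]
side [[ 0.5136 -0.2578  0.0913]
 [ 0.5313 -0.2373  0.1426]
 [ 0.5571 -0.2134  0.1477]]
```

View pics/c5.png

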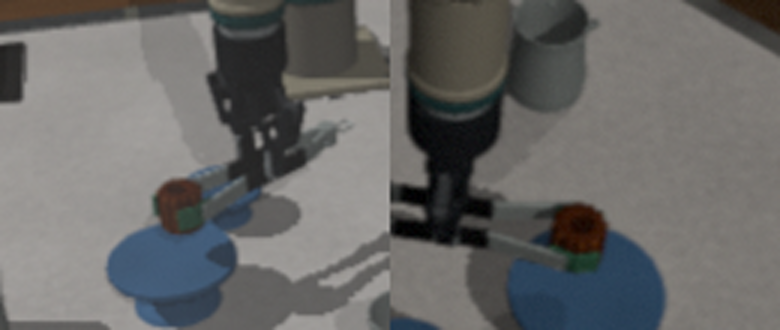

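The canele has risen 40 mm and is upright between both tips, at (180,205) px in the left crop and (578,235) in the right, clear of the stand. Now I'll carry it to the box.

```bash
python3 -c "
from h import *
go([.417,.322,.15],1.421)"
```

```text
row [423.9 200.5 -34.8] [-0.    -0.001 -0.85 ] tcp [ 0.4773 -0.143   0.115 ] t 12.0 w 39.8 gf 61.5
```

Request:
{"fn": "apply_moves", "kwargs": {
  "series": [4,2,-6,0,0,-0.01,-0.6,17,8,-14,0,0,-0.03,-0.6,38,18,-22,0,0,-0.08,-0.6,66,31,-29,0,0,-0.14,-0.6,96,45,-33,0,0,-0.2,-0.6,124,59,-35,0,0,-0.26,-0.6,144,68,-35,0,0,-0.3,-0.6,152,72,-35,0,0,-0.31,-0.6]
}}

```text
t: 12.8
tcp_pos: [0.4555, 0.0273, 0.1511]
tcp_rot: [0.0, 0.335, 0.942, 0.001]
wrist_force: [0.6, -0.6, -1.9]
gripper_width: 0.0397
grasp_force: 61.5
```

```bash
python3 -c "
from h import *
go([.417,.322,.15],1.421)"
```

```text
row [215.9 204.2   1.5] [ 0.002 -0.    -0.534] tcp [0.4555 0.0273 0.1511] t 12.8 w 39.7 gf 61.5
```

Request:
{"fn": "apply_moves", "kwargs": {
  "series": [4,4,0,0,0,-0.01,-0.6,14,13,0,0,0,-0.04,-0.6,32,30,0,0,0,-0.08,-0.6,54,51,0,0,0,-0.14,-0.6,76,72,0,0,0,-0.2,-0.6,97,92,0,0,0,-0.25,-0.6,112,106,0,0,0,-0.28,-0.6,118,112,0,0,0,-0.29,-0.6]
}}

```text
t: 13.6
tcp_pos: [0.4361, 0.1874, 0.1504]
tcp_rot: [-0.0, 0.197, 0.98, 0.001]
wrist_force: [0.9, 0.2, -0.9]
gripper_width: 0.0392
grasp_force: 61.5
```

```bash
python3 -c "
from h import *
go([.417,.322,.14],1.421)"
```

```text
row [ 69.6 116.8  10.5] [ 0.001 -0.    -0.247] tcp [0.4361 0.1874 0.1504] t 13.6 w 39.2 gf 61.5
```

Request:
{"fn": "apply_moves", "kwargs": {
  "series": [3,4,0,0,0,-0.01,-0.6,9,15,1,0,0,-0.03,-0.6,20,33,3,0,0,-0.07,-0.6,34,57,6,0,0,-0.12,-0.6,48,81,9,0,0,-0.17,-0.6,60,101,10,0,0,-0.21,-0.6,67,113,10,0,0,-0.24,-0.6,69,117,10,0,0,-0.247,-0.6]
}}

```text
t: 14.4
tcp_pos: [0.4181, 0.321, 0.1403]
tcp_rot: [-0.0, 0.075, 0.997, 0.0]
wrist_force: [-0.0, 0.1, -2.8]
gripper_width: 0.0391
grasp_force: 61.5
```

Request:
{"fn": "apply_moves", "kwargs": {
  "series": [0,0,0,0,0,0,-0.6,0,0,0,0,0,0,-0.6,0,0,0,0,0,0,-0.6,0,0,0,0,0,0,-0.6]
}}

```text
t: 14.8
tcp_pos: [0.4187, 0.3188, 0.1404]
tcp_rot: [0.0, 0.077, 0.997, -0.0]
wrist_force: [0.9, -0.4, -1.4]
gripper_width: 0.0391
grasp_force: 61.5
```

```bash
python3 - <<'E'
from h import *
np.set_printoptions(precision=4,suppress=True)
go([.417,.322,.12],1.421); print(r.state()["wrist_force"])
I=[]
for c,sl in [("scene",np.s_[130:260,300:430]),("side",np.s_[100:230,140:270])]:
    p=optics.snapshot(c); I.append(p["color"][sl][...,::-1])
    d=spotter.silhouettes(p,"canele")
    if d: P=mcloud(p,d[0]["mask"]); print(c,d[0]["confidence"],np.percentile(P,[3,50,97],axis=0))
    V,U=np.mgrid[0:420,0:560]; P=cloud(p,np.c_[U.ravel(),V.ravel()])
    Q=P[(abs(P[:,0]-.53)<.13)&(abs(P[:,1]-.305)<.11)&(abs(P[:,2]-.056)<.006)]
    print(c,"rim",np.percentile(Q,[1,99],axis=0)[:,:2])
    d=spotter.tip_of(p,"box_rim"); 
    if d: print(plane(p,[d[0]["location"]],.055))
cv2.imwrite("pics/c6.png",cv2.resize(np.hstack(I),None,fx=3,fy=3,interpolation=cv2.INTER_CUBIC))
E
```

```text
row [ 2.1  2.9 20.4] [-0.001  0.    -0.005] tcp [0.4187 0.3188 0.1404] t 14.8 w 39.1 gf 61.5
[ 0.9235 -0.3849 -1.4352]
scene 0.68 [[0.5155 0.2771 0.1286]
 [0.5448 0.2947 0.1592]
 [0.5535 0.3177 0.1711]]
scene rim [[0.4384 0.2206]
 [0.6525 0.3871]]
[[0.5197 0.2985 0.055 ]]
side 0.66 [[0.5052 0.2788 0.0014]
 [0.5252 0.2995 0.1669]
 [0.6544 0.496  0.172 ]]
side rim [[0.4354 0.2207]
 [0.6511 0.3866]]
[[0.5309 0.3137 0.055 ]]
```

View pics/c6.png

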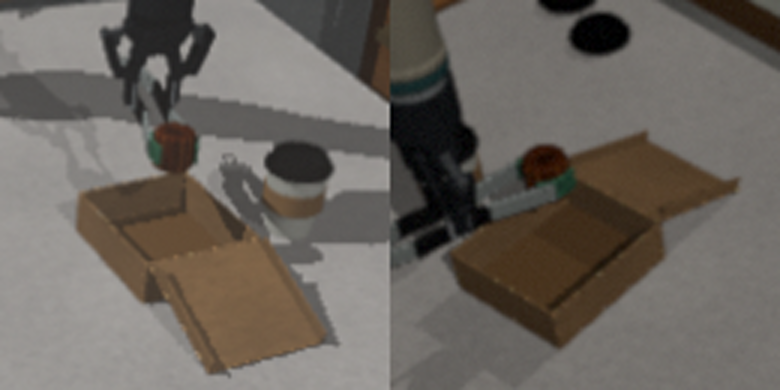

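The crops show the canele upright in both tips, at (175,147) px left and (548,165) right. It is at about (0.529, 0.298), within 10 mm of the middle of the mouth and about 70 mm above the rim, so I'm handing in.

```bash
python3 -c "
from h import *
print(abs(r.state()['dq']).max()); print(r.close_job())"
```

```text
0.0021475528037024996
the job is handed in; nothing more can be done
None
```

I handed the job in with the canele gripped upright and still in the tongs, about 70 mm above the box rim and within 10 mm of the middle of the mouth; no verdict came back.

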